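# Put the bearing block away in the drawer that is not locked

## Task

One of the two drawers of the grey steel chest is locked, and nobody remembers which: try them with a gentle pull, and open the one that moves. Then stand the cast-iron bearing block, on its foot, inside that drawer.

Things in the scene. Friction and masses are not known exactly. Their poses are not given: they have to be found in the camera images.
- bearing_center (a point): Bearing block: loose dark cast iron, 0.3-0.6 kg, flat foot 90 x 28 x 14 mm with a bolt hole at each end, round upright housing 54 mm across with a bright ring in it, 64 mm high in all. Stands on its foot right of the chest, near a pulley and a round collar (not needed). Point: its middle, 32 mm above the underside. x along the foot, y across the 28 mm thickness (flat sides to grip), z up.
- chest: Fixed grey steel chest, 240 deep (x), 360 wide (y), 105 mm high, two identical drawers side by side facing the robot (-x); origin mid-underside. Each drawer is an open tray, 195 long x 144 wide inside, walls 60 mm high. Exactly one, at random, is locked from inside (no key); its brass lock looks the same. Only the part pulled out of the chest is open from above.
- left_handle (a point): Middle of the left (+y) drawer's handle bar; moves with it. Level steel bar 12 mm thick, 110 mm long with end posts, 75 mm above the bench, centre line 45 mm out from the drawer front (39 mm clear behind it, open from above); the front rises 28 mm above the bar. x into the chest, y along the bar, z up. Tray inside: 66 to 261 mm along +x, 72 mm either side, floor 48 mm below this point.
- right_handle (a point): The same point on the right (-y) drawer's handle, 174 mm to the right of the left one when both are shut. Drawer, handle and tray measure the same.
- left_drawer (a joint): How far the left drawer is out, m: 0 shut, 0.16 fully out, towards the robot along -x of the chest. If free it runs easily (1 to 2 N) and stays where it is left; if locked it stops dead after about 3 mm of play.
- right_drawer (a joint): The same for the right drawer.
Mind the look-alikes: they are no part of the job. What is shaped like the part that bears bearing_center but pink or yellow is not meant.

How it is judged:
By the outcome, as a careful person would: the job done as asked, in the order asked, and still so for the second after the job is handed in, with the robot touching nothing.
It also fails if it takes over 66 s, if anything falls off the work surface, if the arm or the gripper's body presses on something with over 40 N, if the wrist force passes 120 N, or if a joint passes its speed limit or range.

## Robot

A 6-joint arm with a two-finger parallel gripper is mounted at the origin on the work surface. World frame = base frame: x ahead of the robot, y to its left, z up, the work surface at z = 0. Lengths are in mm, angles in rad, forces in N, time in s.
With the tool pointing down it reaches from about 275 to 825 mm from the base axis. Payload 5.2 kg.
Tool frame: the origin (TCP) lies at the very end of the fingers, on their centre line; the grasp point (between the pads) lies grip_depth behind it (grip_depth is the distance from the TCP to the grasp point, in mm); z points along the fingers, y is the line along which they close (so a half turn about z gives the same grasp; the last joint's range is limited). The gripper opens to 93 mm and grips with 3 to 60 N. Pads are 15 mm wide; open, the fingers measure 128 mm over their backs; the gripper's body (75 mm by 188 mm) begins 65 mm behind the grasp point.
Start: joints at [0.923, 0.259, 1.535, -0, 1.348, -0.203], TCP at [236.632, 496.498, 218.653] pointing down, gripper open.
Joint ranges: [-3.14, 3.14], [-0.91, 2.08], [0.19, 2.58], [-1.22, 4.36], [0.22, 2.71], [-3.12, 3.12]. Speed limits (rad/s): [2.57, 2.57, 3.14, 3.14, 3.14, 3.14].

## Interface

Orientations are given as a rotation vector (axis times angle).
In Python, from plant import * gives the robot as it stands.
- The arm moves only by the tool carry_out, never from a script. Its argument "deltas" is a list of rows, each a list of 2 entries, a list of its own where there are three numbers: the shift along the tool's x, y, z in m, then the turn about the tool's z in degrees. In form: [[[x, y, z], spin], ...]. A call has 1 to 12 rows; each row shifts and turns the commanded pose from where the row before left it, along the tool's axes as they then stand; what a row does not reach is not made up. A row lasts 1/8 s, in which the tool goes at most 62.5 mm and 10.7 degrees, less where a joint would pass 70% of its speed; a pose out of reach is approached as far as the arm can. A call with a gripper value outside its range is refused whole. "grip" is the gripper's target within -1 to 1 (fully open at 1, half-way at 0, shut at -1), set as the call begins (left out, the last holds). The fingers move at their own pace and stop on an object; "force" is the grip in N (left out, the last holds). Time passes only in rows, so rows that do not move let the fingers close. It gives the time, the measured TCP pose, the force, the opening and the grip force at its end, in the units of the state.
- read_state(): the state, without advancing time (a new reading comes with each control period).
- camera(name): name is "scene" or "side" or "wrist"; returns the picture (420x560x3 uint8, red, green, blue); there is no depth.
- calibration(name): a dict with "K" (3x3 intrinsics, pixels), "k1" (the pictures are not rectified: a ray, as slopes to the right and down, at radius r is drawn at 1 + k1 r^2 times it, then the intrinsics apply), "R" (3x3) and "t" (3): a world point X has camera coordinates R X + t. Camera axes: x right, y down, z forward; pixel columns grow to the right and rows downward; lengths in mm; the calibration is good to about 2 mm. A picture is of the moment at which its call begins: read the wrist's pose just before it. calibration takes no time and is no camera call; for the wrist camera it gives the pose at the moment of the call.
- close_job(): hands the job in; it is judged then, once.
Trained networks look in the newest picture that a camera, given by its name, has taken for a name from the list of things; names that differ only in an ending like _2 or _b are one class to them, and where a whole thing is asked for, a point or a joint stands for the part that bears it (a point fixed in the world has none). Each returns a list of dicts, best first, with "confidence" (0 to 1); they miss things now and then, are a little off and sometimes report something else, mostly with a low value. They report only what shows in the picture. A call takes as long as a camera call. They do not tell look-alikes from the thing itself.
- outline_of(camera, label): "pixels" (420x560 bool, what is visible of it).
- mark_of(camera, label): "at" ([x, y, z] in mm, in world coordinates, good to about 4 mm: a listed point, or the origin of a listed thing).
The state is a dict: "clock": time; "qpos": joint angles; "qvel": joint speeds; "tau": joint torques, N m; "eef_pos": TCP position; "tool_rot": TCP orientation; "force": force on the tool from outside, world axes, zero at the start; "wrist_torque": the same for the moment, N m; "finger_gap": finger opening in mm; "grip_force": force on a finger pad.
Only numpy, scipy, OpenCV 4.12 (cv2) and the standard library are available. Lean on these libraries where they do the work, as an engineer would, in place of code of your own. Each camera call takes 0.05 s, during which the arm holds its last target. There are 200 camera calls.

## Working session

There is one attempt and no reset: what is moved stays moved. The work goes in short steps, Python scripts to look and compute and a tool call to move; the robot and the scene stay as the last step left them, time stands still between calls to the robot, and variables do not carry over. Pictures are saved under pics/ and viewed, at most 10 in all, crops included, and the job is handed in when it is done.

Besides the shell and the picture viewer there is one more tool, called after "Call:" in YAML: its name, and indented under it one key for each argument. carry_out: Moves the arm, as the interface text tells. Its arguments: {"type":"object","properties":{"deltas":{"type":"array","items":{"type":"array"}},"grip":{"type":"number"},"force":{"type":"number"}},"required":["deltas"]}

```bash
mkdir -p pics
python3 - <<'E'
from plant import *
import cv2
s=read_state();print(s['clock'],s['eef_pos'],s['tool_rot'],s['finger_gap'],s['force'])
for c in ['scene','side']:
    im=camera(c);cv2.imwrite(f'pics/{c}0.png',im[:,:,::-1])
    for l in ['bearing_center','chest','left_handle','right_handle']:
        print(c,l,[(d['at'],round(d['confidence'],2)) for d in mark_of(c,l)][:4])
print(dir())
E
```

```text
0.0 [236.2823141  496.04245317 217.84409602] [-6.92790945e-01 -3.06346385e+00  2.57388749e-03] 93.20845726481501 [-0.87903938 -0.13179738  0.02346099]
scene bearing_center [([432.8, -382.1, 34.2], 0.84), ([599.3, -503.7, 29.8], 0.8), ([377.8, -275.2, 32.2], 0.73)]
scene chest [([760.3, 161.7, -4.2], 0.68)]
scene left_handle [([603.6, 262.3, 75.6], 0.6)]
scene right_handle [([588.1, 90.7, 77.1], 0.85)]
side bearing_center [([378.4, -275.4, 32.5], 0.93), ([594.5, -502.1, 34.4], 0.74), ([428.8, -386.2, 36.3], 0.58)]
side chest [([756.8, 159.0, -0.1], 0.83)]
side left_handle [([608.8, 268.0, 74.8], 0.72)]
side right_handle [([583.9, 89.3, 76.2], 0.88)]
['MotionError', '__annotations__', '__builtins__', '__cached__', '__doc__', '__file__', '__loader__', '__name__', '__package__', '__spec__', 'c', 'calibration', 'camera', 'close_job', 'cv2', 'grip_depth', 'im', 'l', 'mark_of', 'outline_of', 'read_state', 's']
```

View pics/scene0.png

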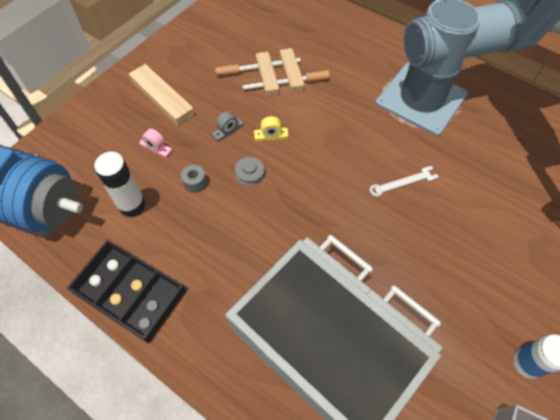

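View pics/side0.png

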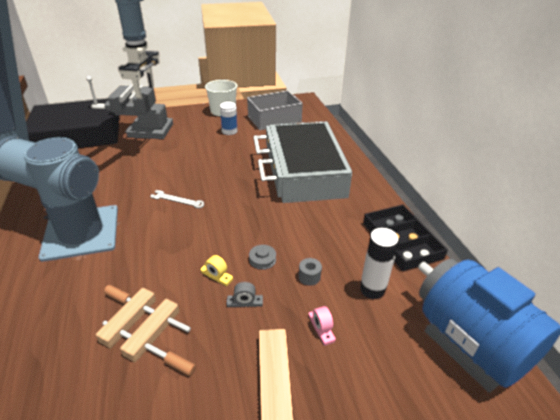

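```bash
cat > h.py <<'E'
from plant import *
import numpy as np, cv2
from scipy.spatial.transform import Rotation as Rn
def proj(c,X):
    k=calibration(c);p=np.asarray(k['R'])@np.asarray(X,float)+np.asarray(k['t']);a=p[:2]/p[2]
    a=a*(1+k['k1']*(a@a));K=np.asarray(k['K']);return np.array([K[0,0]*a[0]+K[0,2],K[1,1]*a[1]+K[1,2]])
def ground(c,uv,z):
    k=calibration(c);K=np.asarray(k['K']);uv=np.asarray(uv,float)
    d=np.array([(uv[0]-K[0,2])/K[0,0],(uv[1]-K[1,2])/K[1,1]]);a=d.copy()
    for _ in range(20): a=d/(1+k['k1']*(a@a))
    R=np.asarray(k['R']);o=-R.T@np.asarray(k['t']);r=R.T@np.r_[a,1];return o+r*(z-o[2])/r[2]
E
python3 - <<'E'
from h import *
print(grip_depth)
R=Rn.from_rotvec(read_state()['tool_rot']).as_matrix();print(R.round(3))
for c in ['scene','side']:
  for p in [(432,-383,32),(597,-503,32),(378,-275,32),(606,265,75),(586,90,75)]: print(c,p,proj(c,p).round())
im=cv2.imread('pics/scene0.png')
E
```

```text
18.8
[[-0.903  0.43  -0.   ]
 [ 0.43   0.903 -0.   ]
 [ 0.    -0.    -1.   ]]
scene (432, -383, 32) [227. 123.]
scene (597, -503, 32) [153. 142.]
scene (378, -275, 32) [270. 129.]
scene (606, 265, 75) [414. 305.]
scene (586, 90, 75) [348. 252.]
side (432, -383, 32) [244. 294.]
side (597, -503, 32) [323. 319.]
side (378, -275, 32) [217. 267.]
side (606, 265, 75) [256. 144.]
side (586, 90, 75) [262. 170.]
```

Candidates in the scene view: dark block at (227,125), yellow at (270,129), pink at (153,142). Only the dark one is bare cast iron, so it's the bearing block. I'll confirm it in a crop and turn the tool to line up with the chest.

Run:
```python
from h import *
a=cv2.imread('pics/scene0.png')[85:185,190:300];b=cv2.imread('pics/side0.png')[240:340,190:300]
cv2.imwrite('pics/crop1.png',cv2.resize(np.hstack([a,b]),None,fx=3.5,fy=3.5,interpolation=cv2.INTER_CUBIC))
```

Call:
carry_out:
  deltas:
    - [[0,0,0],10]
    - [[0,0,0],10]
    - [[0,0,0],10]
    - [[0,0,0],10]
    - [[0,0,0],10]
    - [[0,0,0],10.5]
    - [[0,0,0],10.5]
    - [[0,0,0],0]
  grip: 1

```text
clock: 1.5
eef_pos: [236.7, 496.5, 218.7]
tool_rot: [2.342, 2.094, 0.0]
force: [-1.0, -0.1, -0.5]
finger_gap: 92.7
grip_force: 0.0
```

View pics/crop1.png

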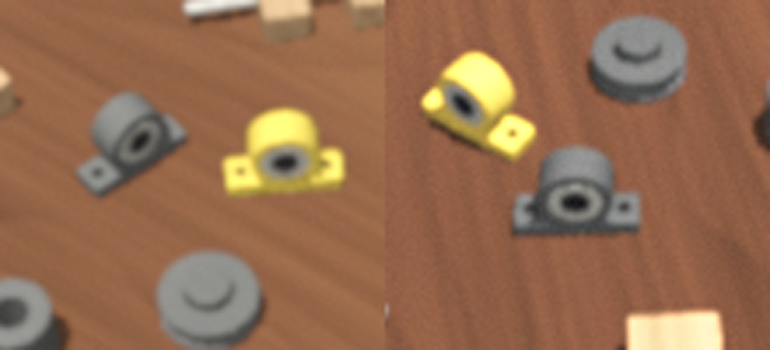

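Call:
carry_out:
  deltas:
    - [[-0.03,0.027,0],0]
    - [[-0.03,0.027,0],0]
    - [[-0.03,0.027,0],0]
    - [[-0.03,0.027,0],0]
    - [[-0.03,0.027,0],0]
    - [[-0.03,0.027,0],0]
    - [[-0.03,0.027,0],0]
    - [[-0.03,0.027,0],0]
    - [[-0.03,0.027,0],0]
    - [[-0.03,0.027,0],0]
    - [[-0.03,0.027,0],0]
    - [[-0.03,0.027,0],0]
  grip: -0.15

```text
clock: 3.0
eef_pos: [518.6, 101.0, 218.8]
tool_rot: [2.339, 2.097, 0.001]
force: [0.3, 0.2, -0.1]
finger_gap: 39.7
grip_force: 0.0
```

The crop shows the dark grey block standing on its foot, at (125,140) in the left half and (575,195) in the right. The yellow look-alike is beside it, so the dark block is the right one. Next, a wrist view of the handle.

Run:
```python
from h import *
im=camera('wrist');cv2.imwrite('pics/w1.png',im[:,:,::-1])
for l in ['chest','left_handle','right_handle']:
    print(l,[(d['at'],round(d['confidence'],2)) for d in mark_of('wrist',l)][:4])
s=read_state();R=Rn.from_rotvec(s['tool_rot']).as_matrix();print(s['eef_pos'],R.round(3))
print(proj('wrist',(586,90,75)),proj('wrist',(606,265,75)))
```

```text
chest [([759.2, 156.7, -3.8], 0.79)]
left_handle [([606.7, 268.0, 78.2], 0.9)]
right_handle [([587.8, 89.8, 79.0], 0.89)]
[517.84103163 101.84777    218.38552298] [[ 0.112  0.994 -0.001]
 [ 0.994 -0.112  0.   ]
 [ 0.    -0.001 -1.   ]]
[345.51094579 200.18013477] [354.99435965  21.3286299 ]
```

View pics/w1.png

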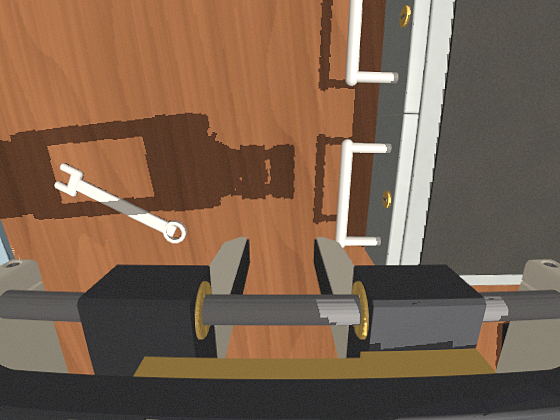

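The picture shows the right handle bar running from (347,146) to (342,242) and the left handle ending at (352,80). The fingers sit below, in the bottom of the frame. I'll back-project the bar ends.

Run:
```python
from h import *
a,b,l=[ground('wrist',p,80) for p in [(347,147),(342.5,241),(352,80)]]
print(a,b,(a+b)/2,l,np.degrees(np.arctan2(*(a-b)[:2])))
s=read_state();R=Rn.from_rotvec(s['tool_rot']).as_matrix();
t=np.r_[(a+b)[:2]/2,56.]
print(R.T@(t-s['eef_pos']), R.T@(np.array([587,91,56.])-s['eef_pos']))
```

```text
[589.74535555 147.55993668  80.        ] [579.16075169  44.60822902  80.        ] [584.45305362  96.08408285  80.        ] [598.54683052 211.59634319  80.        ] 5.870031895222171
[  1.6708328   66.98384807 162.32625189] [ -3.09629584  70.08373507 162.32183503]
```

Call:
carry_out:
  deltas:
    - [[0,0.034,0],0]
    - [[0,0.034,0],0]
    - [[0,0,0.03],0]
    - [[0,0,0.03],0]
    - [[0,0,0.03],0]
    - [[0,0,0.03],0]
    - [[0,0,0.02],0]
    - [[0,0,0.02],0]
    - [[0,0,0],0]

```text
clock: 4.32
eef_pos: [583.4, 95.9, 57.3]
tool_rot: [-2.338, -2.094, 0.004]
force: [0.4, 1.0, 0.4]
finger_gap: 39.6
grip_force: 0.0
```

Call:
carry_out:
  deltas:
    - [[0,0,0],0]
    - [[0,0,0],0]
    - [[0,0,0],0]
    - [[0,0,0],0]
  grip: -1
  force: 8

```text
clock: 4.82
eef_pos: [585.9, 94.6, 59.4]
tool_rot: [2.343, 2.092, 0.001]
force: [-0.4, 0.6, 3.6]
finger_gap: 11.6
grip_force: 8.0
```

Call:
carry_out:
  deltas:
    - [[0,-0.002,0],0]
    - [[0,-0.002,0],0]
    - [[0,-0.002,0],0]
    - [[0,-0.002,0],0]
    - [[0,0,0],0]

```text
clock: 5.45
eef_pos: [577.8, 95.5, 59.3]
tool_rot: [2.343, 2.092, 0.001]
force: [0.5, 0.5, 6.3]
finger_gap: 11.9
grip_force: 8.0
```

It moved 8 mm with almost no force, so the right drawer looks free. I'll pull it out the rest of the way.

Call:
carry_out:
  deltas:
    - [[0,-0.01,0],0]
    - [[0,-0.015,0],0]
    - [[0,-0.015,0],0]
    - [[0,-0.015,0],0]
    - [[0,-0.015,0],0]
    - [[0,-0.015,0],0]
    - [[0,-0.015,0],0]
    - [[0,-0.015,0],0]
    - [[0,-0.015,0],0]
    - [[0,-0.01,0],0]
    - [[0,-0.007,0],0]
    - [[0,0,0],0]

```text
clock: 6.95
eef_pos: [430.6, 113.4, 59.2]
tool_rot: [-2.343, -2.091, -0.003]
force: [-0.1, 6.2, 8.4]
finger_gap: 11.8
grip_force: 8.0
```

Call:
carry_out:
  deltas:
    - [[0,0,0],0]
    - [[0,0,0],0]
    - [[0,0,0],0]
    - [[0,0,-0.02],0]
    - [[0,0,-0.035],0]
    - [[0,0,-0.04],0]
    - [[0,0,-0.04],0]
    - [[0,0,-0.04],0]
    - [[0,0,0],0]
  grip: -0.15

```text
clock: 8.07
eef_pos: [433.3, 111.9, 236.5]
tool_rot: [2.341, 2.089, 0.007]
force: [-0.3, -0.0, -0.6]
finger_gap: 39.5
grip_force: 0.0
```

Run:
```python
from h import *
for c,off,sx in [('scene',(190,85),0),('side',(190,240),385)]:
  # hole centres in crop
  P={'scene':[(97,172),(178,130)],'side':[(532,207),(624,206)]}[c]
  g=[ground(c,((x-sx)/3.5+off[0],y/3.5+off[1]),14) for x,y in P]
  d=g[1]-g[0];print(c,g,np.degrees(np.arctan2(d[1],d[0])),np.linalg.norm(d),(g[0]+g[1])/2)
im=camera('scene')
for c in ['scene','wrist']:
  if c=='wrist': camera('wrist')
  for l in ['right_handle','left_handle']: print(c,l,[(d['at'],round(d['confidence'],2)) for d in mark_of(c,l)][:4])
s=read_state();print(s['eef_pos'],s['qpos'])
```

```text
scene [array([ 465.04193827, -389.83415148,   14.        ]), array([ 394.27711421, -364.82365995,   14.        ])] 160.53500643263905 75.05454690076448 [ 429.65952624 -377.32890571   14.        ]
side [array([ 400.37963553, -377.51767302,   14.        ]), array([ 464.82016079, -392.75048425,   14.        ])] -13.299761321569292 66.21646195455352 [ 432.59989816 -385.13407864   14.        ]
scene right_handle [([431.3, 113.9, 74.2], 0.87)]
scene left_handle [([599.5, 260.9, 72.4], 0.63)]
wrist right_handle [([428.0, 115.5, 77.0], 0.84)]
wrist left_handle [([604.3, 267.8, 78.3], 0.98)]
[430.61425694 111.95888759 232.27123903] [ 2.73027871e-03  5.83545079e-02  1.74332325e+00 -4.82003822e-05
  1.34283563e+00  1.16052743e-01]
```

Call:
carry_out:
  deltas:
    - [[-0.04,-0.002,0],0]
    - [[-0.04,-0.002,0],10]
    - [[-0.04,0.005,0],10]
    - [[-0.04,0.012,0],0]
    - [[-0.04,0.012,0],0]
    - [[-0.04,0.012,0],0]
    - [[-0.04,0.012,0],0]
    - [[-0.04,0.012,0],0]
    - [[-0.04,0.012,0],0]
    - [[-0.04,0.012,0],0]
    - [[-0.04,0.012,0],0]
    - [[-0.03,0.012,0],0]
  grip: 1

```text
clock: 9.88
eef_pos: [351.6, -369.5, 232.4]
tool_rot: [-2.67, -1.651, 0.0]
force: [1.0, -0.6, -0.4]
finger_gap: 92.9
grip_force: 0.0
```

Call:
carry_out:
  deltas:
    - [[0,0,0],10]
    - [[0,0,0],10]
    - [[0,0,0],10]
    - [[0,0,0],10]
    - [[0,0,0],10]
    - [[0,0,0],10]
    - [[0,0,0],10]
    - [[0,0,0],10]
    - [[0,0,0],0]

```text
clock: 11.0
eef_pos: [352.2, -367.9, 232.7]
tool_rot: [-3.108, 0.448, 0.002]
force: [0.5, 0.0, -0.6]
finger_gap: 93.3
grip_force: 0.0
```

Run:
```python
from h import *
im=camera('wrist');cv2.imwrite('pics/w2.png',im[:,:,::-1])
print([(d['at'],round(d['confidence'],2)) for d in mark_of('wrist','bearing_center')])
s=read_state();R=Rn.from_rotvec(s['tool_rot']).as_matrix();print(s['eef_pos'],R.round(3))
```

```text
[([377.1, -274.0, 31.4], 0.85), ([432.9, -386.1, 32.1], 0.73)]
[ 352.32181745 -367.97518795  232.98257911] [[ 0.96  -0.28  -0.001]
 [-0.28  -0.96   0.001]
 [-0.001 -0.001 -1.   ]]
```

View pics/w2.png

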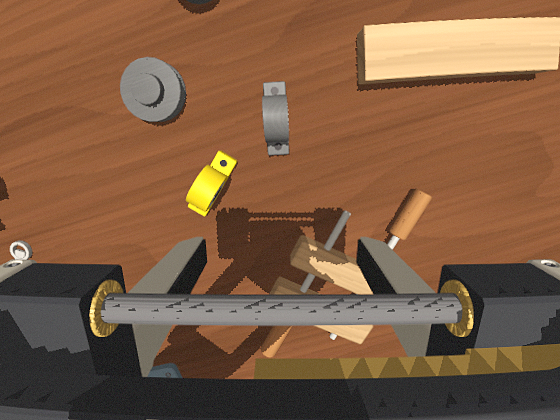

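In w2 the dark block stands at (276,120), with its bolt holes at (275,90) and (279,149). The yellow look-alike is at (211,183) and the pulley at (152,90), both clear of the fingers.

Run:
```python
from h import *
a,b=[ground('wrist',p,14) for p in [(274.5,90.5),(278.5,148.5)]]
d=a-b;print(a,b,np.linalg.norm(d),np.degrees(np.arctan2(d[1],d[0])),(a+b)/2)
m=[ground('wrist',p,64) for p in [(263,110),(288,110)]];print(m)
s=read_state();R=Rn.from_rotvec(s['tool_rot']).as_matrix()
print(np.degrees(np.arctan2(R[1,0],R[0,0])))
print(R.T@(np.r_[(a+b)[:2]/2,32]-s['eef_pos']), R.T@(d))
```

```text
[ 464.54394799 -391.05047846   14.        ] [ 394.96161619 -375.6240861    14.        ] 71.27183511001698 -12.500283161229591 [ 429.75278209 -383.33728228   14.        ]
[array([ 443.4153084 , -372.81720494,   64.        ]), array([ 435.70596193, -399.01669611,   64.        ])]
-16.275940279103615
[ 78.82980168  -6.77531106 200.91167925] [ 7.11171081e+01 -4.69330809e+00 -6.53888372e-02]
```

Call:
carry_out:
  deltas:
    - [[0,0,0],-3.6]
    - [[0.04,0,0],0]
    - [[0.04,-0.001,0],0]
    - [[0,0,0.04],0]
    - [[0,0,0.04],0]
    - [[0,0,0.04],0]
    - [[0,0,0.035],0]
    - [[0,0,0.03],0]
    - [[0,0,0.018],0]
    - [[0,0,0.01],0]
    - [[0,0,0],0]

```text
clock: 12.48
eef_pos: [430.4, -384.8, 20.1]
tool_rot: [-3.121, 0.351, 0.001]
force: [0.7, 0.1, 0.3]
finger_gap: 93.0
grip_force: 0.0
```

Call:
carry_out:
  deltas:
    - [[0,0,0],0]
    - [[0,0,0],0]
    - [[0,0,0],0]
    - [[0,0,0],0]
    - [[0,0,0],0]
    - [[0,0,0],0]
  grip: -1
  force: 30

```text
clock: 13.22
eef_pos: [430.6, -385.1, 20.7]
tool_rot: [3.122, -0.352, -0.0]
force: [0.3, -0.5, 0.2]
finger_gap: 37.4
grip_force: 0.0
```

Call:
carry_out:
  deltas:
    - [[0,0,-0.02],0]
    - [[0,0,-0.03],0]
    - [[0,0,-0.04],0]
    - [[0,0,-0.05],0]
    - [[0,0,-0.05],0]
    - [[0,0,0],0]

```text
clock: 13.98
eef_pos: [432.1, -386.8, 214.4]
tool_rot: [3.116, -0.352, 0.008]
force: [-0.0, 0.1, -6.0]
finger_gap: 28.0
grip_force: 30.0
```

The fingers only finished closing as the lift began, so I need to check where the block sits in the grip.

Run:
```python
from h import *
s=read_state();R=Rn.from_rotvec(s['tool_rot']).as_matrix();p=s['eef_pos'];print(p,s['force'])
out=[]
for c in ['side','scene']:
    im=camera(c)[:,:,::-1].copy()
    print(c,[(d['at'],round(d['confidence'],2)) for d in mark_of(c,'bearing_center')])
    u=proj(c,p).astype(int);print(u)
    for z in (0,10,20,30): print(z,proj(c,p+R@np.array([0,0,z])).round(1))
    x,y=u-35;out.append(cv2.resize(im[max(y,0):y+80,x:x+70],(400,460),interpolation=cv2.INTER_CUBIC));print('crop org',x,y)
cv2.imwrite('pics/g1.png',np.hstack(out))
```

```text
[ 432.0942303  -386.80772833  214.39345353] [-0.02467176  0.07342821 -5.95698863]
side [([378.0, -277.9, 32.7], 0.91), ([433.1, -384.9, 210.0], 0.68), ([590.7, -501.9, 34.9], 0.67), ([609.4, 269.5, 75.8], 0.26)]
[241 241]
0 [241.4 241.1]
10 [241.7 244.4]
20 [241.9 247.7]
30 [242.1 250.9]
crop org 206 206
scene [([430.9, -383.6, 207.1], 0.92), ([594.2, -503.3, 32.8], 0.64), ([377.8, -274.2, 32.1], 0.56)]
[218  72]
0 [218.2  72.6]
10 [218.7  75.7]
20 [219.1  78.8]
30 [219.5  81.8]
crop org 183 37
```

View pics/g1.png

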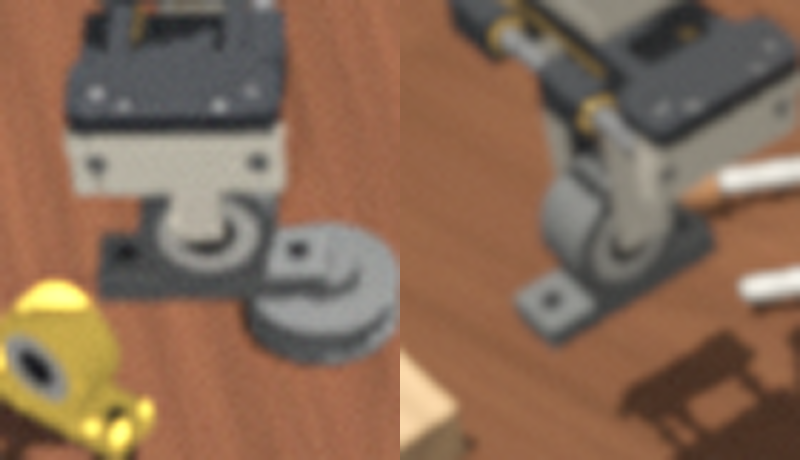

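The block hangs level in the grip, foot down, its underside about 38 mm below the TCP. Carrying it to the drawer.

Call:
carry_out:
  deltas:
    - [[0,0,0],-6.3]
    - [[0,0,0],-10]
    - [[0,0,0],-10]
    - [[0,0,0],-10]
    - [[0,0,0],-10]
    - [[0,0,0],-10]
    - [[0,0,0],-10]
    - [[0,0,0],-10]
    - [[0,0,0],-10]
    - [[0,0,0],-10]
    - [[0,0,0],0]
  force: 40

```text
clock: 15.55
eef_pos: [429.9, -384.2, 208.3]
tool_rot: [-2.344, -2.085, -0.0]
force: [0.5, 1.1, -4.6]
finger_gap: 27.7
grip_force: 40.0
```

Call:
carry_out:
  deltas:
    - [[0.02,0.003,0],0]
    - [[0.045,0.007,0],0]
    - [[0.045,0.007,0],0]
    - [[0.045,0.007,0],0]
    - [[0.045,0.007,0],0]
    - [[0.045,0.007,0],0]
    - [[0.045,0.007,0],0]
    - [[0.045,0.007,0],0]
    - [[0.045,0.007,0],0]
    - [[0.045,0.007,0],0]
    - [[0.045,0.007,0],0]
    - [[0.028,0.002,0],0]

```text
clock: 17.05
eef_pos: [561.5, 104.4, 210.1]
tool_rot: [-2.345, -2.088, 0.0]
force: [0.9, 0.3, -3.7]
finger_gap: 27.6
grip_force: 40.0
```

Run:
```python
from h import *
s=read_state();R=Rn.from_rotvec(s['tool_rot']).as_matrix();print(s['eef_pos'],s['finger_gap'],s['force'],R.round(3))
im=camera('wrist');cv2.imwrite('pics/w3.png',im[:,:,::-1])
H=[(d['at'],round(d['confidence'],2)) for d in mark_of('wrist','right_handle')];print(H)
im=camera('scene')
for l in ['right_handle','bearing_center']: print(l,[(d['at'],round(d['confidence'],2)) for d in mark_of('scene',l)])
print(R.T@(np.array([562,99.7,70])-s['eef_pos']))
```

```text
[561.45622178 104.44073644 210.14947768] 27.629432424051437 [ 0.93486365  0.28896078 -3.72463091] [[ 0.115  0.993 -0.001]
 [ 0.993 -0.115  0.001]
 [ 0.001 -0.001 -1.   ]]
[([431.8, 110.8, 78.5], 0.6)]
right_handle [([430.6, 110.2, 78.0], 0.67)]
bearing_center [([594.6, -504.0, 29.1], 0.74), ([378.2, -274.8, 35.9], 0.73), ([559.7, 111.9, 206.7], 0.53)]
[ -4.75865983   1.24952395 140.14435492]
```

View pics/w3.png

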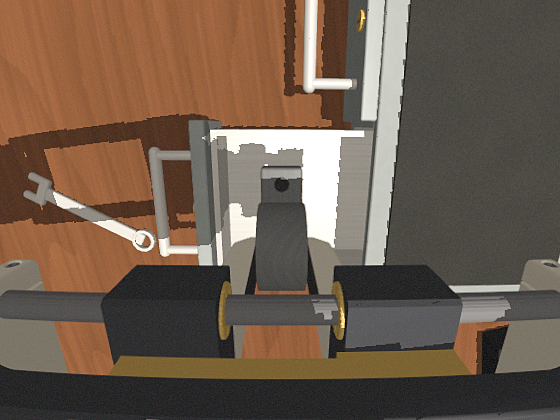

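Wrist view: the open tray spans about (215–370, 130 and down), with the block above it at (280,230) and its foot along the tray width. Lowering it.

Call:
carry_out:
  deltas:
    - [[-0.006,0.001,0],0]
    - [[0,0,0.02],0]
    - [[0,0,0.03],0]
    - [[0,0,0.03],0]
    - [[0,0,0.03],0]
    - [[0,0,0.015],0]
    - [[0,0,0.008],0]
    - [[0,0,0.004],0]
    - [[0,0,0],0]

```text
clock: 18.42
eef_pos: [563.1, 94.9, 74.3]
tool_rot: [2.345, 2.09, 0.001]
force: [0.3, 0.3, -4.9]
finger_gap: 27.7
grip_force: 40.0
```

Call:
carry_out:
  deltas:
    - [[0,0,0.002],0]
    - [[0,0,0.002],0]
    - [[0,0,0],0]

```text
clock: 18.8
eef_pos: [562.5, 95.0, 69.7]
tool_rot: [2.345, 2.09, -0.0]
force: [-1.1, 0.2, -3.8]
finger_gap: 27.9
grip_force: 40.0
```

Still hanging free, so I'll keep lowering until it touches.

Call:
carry_out:
  deltas:
    - [[0,0,0.002],0]
    - [[0,0,0.001],0]
    - [[0,0,0],0]

```text
clock: 19.18
eef_pos: [562.5, 95.0, 66.5]
tool_rot: [-2.345, -2.09, 0.0]
force: [-0.1, -0.6, -4.1]
finger_gap: 27.7
grip_force: 40.0
```

Call:
carry_out:
  deltas:
    - [[0,0,0.001],0]
    - [[0,0,0.001],0]
    - [[0,0,0],0]

```text
clock: 19.55
eef_pos: [563.3, 95.0, 65.5]
tool_rot: [2.344, 2.089, 0.002]
force: [1.7, 0.1, 3.2]
finger_gap: 27.5
grip_force: 40.0
```

It has touched the floor. Releasing with a small opening, then straight up.

Call:
carry_out:
  deltas:
    - [[0,0,0],0]
    - [[0,0,0],0]
    - [[0,0,0],0]
    - [[0,0,0],0]
    - [[0,0,-0.01],0]
    - [[0,0,-0.03],0]
    - [[0,0,-0.04],0]
    - [[0,0,-0.04],0]
    - [[0,0,-0.04],0]
    - [[-0.02,0,-0.02],0]
    - [[-0.03,0,0],0]
    - [[0,0,0],0]
  grip: 0.1

```text
clock: 21.05
eef_pos: [556.9, 43.9, 245.7]
tool_rot: [2.347, 2.087, 0.001]
force: [-0.9, 0.8, 0.3]
finger_gap: 51.3
grip_force: 0.0
```

Run:
```python
from h import *
a=camera('wrist');b=camera('scene')
print([(d['at'],round(d['confidence'],2)) for c in ('wrist','scene') for d in mark_of(c,'bearing_center')])
cv2.imwrite('pics/f1.png',np.hstack([cv2.resize(a[:,100:460],None,fx=1,fy=1),b[170:380,240:440].repeat(2,0).repeat(2,1)])[:,:,::-1])
print(read_state()['eef_pos'],read_state()['finger_gap'])
```

```text
[([565.0, 99.9, 56.5], 0.62), ([597.5, -503.3, 30.3], 0.67), ([377.0, -275.1, 36.4], 0.64), ([562.5, 97.4, 61.6], 0.61)]
[556.75240523  46.03074882 244.62058696] 50.94956636347087
```

View pics/f1.png

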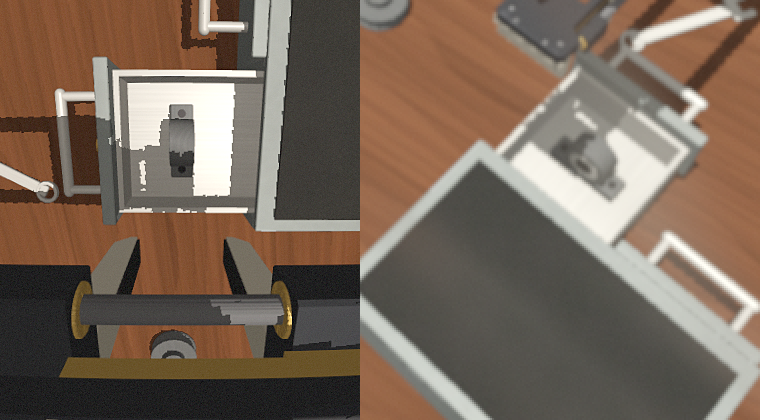

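The block stands on its foot in the open right drawer, at (181,140) in the left half. Its centre is at z ≈ 59 mm, which is floor plus 32, and the robot is clear of everything. Handing in.

```bash
python3 -c "
from plant import *
print(close_job())"
```

```text
the job is handed in; nothing more can be done
None
```

The right drawer moved at the first gentle pull, so I opened it about 155 mm and stood the cast-iron bearing block on its foot inside; I never tried the left drawer, and the job was handed in at about 21 s.

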